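# Fold out the walnut bottle cradle's leg

## Task

The green bottle goes into the walnut cradle next. Swing that dark cradle's folding brass leg out until it clicks fully home in its end detent, and let go of it. Leave the white cradle's leg as it is.

Things in the scene. Friction and masses are not known exactly. Their poses are not given: they have to be found in the camera images.
- walnut_cradle: Dark walnut bottle cradle, fixed: plank 125 x 60 x 14 mm with two V saddles 63 mm high. Origin on the desk; z up, x along the plank's centre line (from x = -50 to +75, saddles at -12 and +60 mm), y to the left. Its leg turns on a vertical pivot at x = +50, y = -50 mm, over a brass disc (radius 36, height 11 mm). It stands left or right, turned up to 17 degrees; the white one takes the other side.
- walnut_leg (a joint): Angle (rad) of its brass leg (bar 18 mm wide, 14 to 26 mm above the desk). 0: folded, pointing along the cradle's -x; grows anticlockwise from above; 1.57: end stop, pointing along -y. Starts at 0.05 to 0.25. A catch resists with up to about 2 N at the peg; let go short of about 1.1 the leg springs back to 0.25; past about 1.3 the catch drives it to the stop and holds it there.
- walnut_peg (a point): Point on the axis of the red upright round peg at the free end of the walnut cradle's leg, 110 mm from the pivot, 55 mm above the desk. The peg is 14 mm in diameter, stands from 26 to 76 mm above the desk, and can be pinched or pushed.
- white_peg (a point): The same point on the like peg of the white-painted cradle's leg (a bystander, otherwise identical). It must stay where it is.
Things that resemble listed ones, but are neither listed nor needed, are in the scene too. What is shaped like the walnut_cradle but purple is not meant.

How it is judged:
By the outcome, as a careful person would: the job done as asked, in the order asked, and still so for the second after the job is handed in, with the robot touching nothing.
It also fails if it takes over 35 s, if anything falls off the work surface, if the arm or the gripper's body presses on something with over 40 N, if the wrist force passes 120 N, or if a joint passes its speed limit or range.

## Robot

A 6-joint arm with a two-finger parallel gripper is mounted at the origin on the work surface. World frame = base frame: x ahead of the robot, y to its left, z up, the work surface at z = 0. Lengths are in m, angles in rad, forces in N, time in s.
With the tool pointing down it reaches from about 0.425 to 1.125 m from the base axis. Payload 14.9 kg.
Tool frame: the origin (TCP) lies at the very end of the fingers, on their centre line; the grasp point (between the pads) lies 19 mm behind it; z points along the fingers, y is the line along which they close (so a half turn about z gives the same grasp; the last joint's range is limited). The gripper opens to 91 mm and grips with 3 to 60 N. Pads are 32 mm wide; open, the fingers measure 118 mm over their backs; the gripper's body (76 mm by 178 mm) begins 60 mm behind the grasp point.
Start: joints at [1.118, 0.379, 1.734, -0, 1.028, -0.033], TCP at [0.285, 0.639, 0.182] pointing down, gripper open.
Joint ranges: [-2.77, 2.77], [-0.74, 2.19], [0, 2.66], [-1.06, 4.2], [0.31, 2.87], [-3.08, 3.08]. Speed limits (rad/s): [1.89, 1.89, 2.39, 3.14, 3.14, 3.14].

## Interface

Orientations are given as a rotation vector (axis times angle).
In Python, from rig import telemetry, capture, workorder, models gives the robot as it stands. The module is installed in compiled form; this text tells all that it offers.
- The arm moves only by the tool carry_out, never from a script. Its argument "series" is a list of rows, each a list of 7 numbers: the closure, from 0 (fully open) to 1 (shut), then the shift along the world's x, y, z in m, then the turn, a rotation vector about the world's x, y, z in degrees. In form: [[gripper, x, y, z, rx, ry, rz], ...]. A call has exactly 5 rows; each row shifts and turns the commanded pose from where the row before left it; what a row does not reach is not made up. A row lasts 1/8 s, in which the tool goes at most 62.5 mm and 10.7 degrees, less where a joint would pass 70% of its speed; a pose out of reach is approached as far as the arm can. A call with a gripper value outside its range is refused whole. The fingers move at their own pace and stop on an object; the grip force is fixed at half the most. Time passes only in rows, so rows that do not move let the fingers close, or fill a call up. It gives the time, the measured TCP pose, the force, the opening and the grip force at its end, in the units of the state.
- telemetry.get_obs(): the state, without advancing time (a new reading comes with each control period).
- capture(name): name is "scene" or "top"; returns a dict with "img" (480x640x3 uint8, red, green, blue), "z_map" (480x640 float32, m along the optical axis (not along the pixel's ray), 0 where there is no reading), "fx", "fy", "cx", "cy" (pixels), "k1" (the pictures are not rectified: a ray, as slopes to the right and down, at radius r is drawn at 1 + k1 r^2 times it, then the intrinsics apply), "R" (3x3) and "t" (3): a world point X has camera coordinates R X + t. Camera axes: x right, y down, z forward; pixel columns grow to the right and rows downward; lengths in m; the calibration is good to about 2 mm. A picture is of the moment at which its call begins.
- workorder.hand_in(): hands the job in; it is judged then, once.
Trained networks look in a picture, given as the dict that the camera call returned (one of the last four; its "shot" number tells which), for a name from the list of things; names that differ only in an ending like _2 or _b are one class to them, and where a whole thing is asked for, a point or a joint stands for the part that bears it (a point fixed in the world has none). Each returns a list of dicts, best first, with "confidence" (0 to 1); they miss things now and then, are a little off and sometimes report something else, mostly with a low value. They report only what shows in the picture. A call takes as long as a camera call. They do not tell look-alikes from the thing itself.
- models.regions_of(picture, query): "pixels" (480x640 bool, what is visible of it) and "at" ([column, row] in pixels, amid what is visible of it).
- models.spot_point(picture, query): "at" ([column, row] in pixels: a listed point, or the origin of a listed thing).
The state is a dict: "time": time; "joint_positions": joint angles; "qvel": joint speeds; "joint_torque": joint torques, N m; "eef_pos": TCP position; "tool_rot": TCP orientation; "contact_force": force on the tool from outside, world axes, zero at the start; "ft_torque": the same for the moment, N m; "width": finger opening in m; "finger_force": force on a finger pad.
Only numpy, scipy, OpenCV 4.12 (cv2) and the standard library are available. Lean on these libraries where they do the work, as an engineer would, in place of code of your own. Each camera call takes 0.05 s, during which the arm holds its last target. There are 200 camera calls.

## Working session

There is one attempt and no reset: what is moved stays moved. The work goes in short steps, Python scripts to look and compute and a tool call to move; the robot and the scene stay as the last step left them, time stands still between calls to the robot, and variables do not carry over. Pictures are saved under pics/ and viewed, at most 10 in all, crops included, and the job is handed in when it is done.

Besides the shell and the picture viewer there is one more tool, called after "Call:" as a command line: name --pt "numbers of a row" for each row, then --argument value for the rest. carry_out: Moves the arm, as the interface text tells. Its arguments: {"type":"object","properties":{"series":{"type":"array"}},"required":["series"]}

```bash
mkdir -p pics
cat > h.py <<'E'
import numpy as np, cv2
from rig import telemetry, capture, workorder, models
def ray(p,uv):
    a=np.array([(uv[0]-p['cx'])/p['fx'],(uv[1]-p['cy'])/p['fy']]); s=a.copy()
    for _ in range(20): s=a/(1+p['k1']*(s@s))
    return np.array([s[0],s[1],1.])
def at_z(p,uv,z):
    R=np.array(p['R']);t=np.array(p['t']); c=-R.T@t; d=R.T@ray(p,uv); return c+d*(z-c[2])/d[2]
def by_depth(p,uv):
    R=np.array(p['R']);t=np.array(p['t']); u,v=map(int,np.round(uv)); return R.T@(ray(p,uv)*p['z_map'][v,u]-t)
def proj(p,X):
    c=np.array(p['R'])@X+np.array(p['t']); s=c[:2]/c[2]; s=s*(1+p['k1']*(s@s)); return [p['fx']*s[0]+p['cx'],p['fy']*s[1]+p['cy']]
def save(p,n): cv2.imwrite('pics/'+n,p['img'][:,:,::-1])
E
python3 - <<'E'
from h import *
np.set_printoptions(precision=3,suppress=True)
for n in('top','scene'):
    p=capture(n); save(p,n+'1.png')
    for q,z in(('walnut_cradle',0),('walnut_peg',.055),('white_peg',.055)):
        for r in models.spot_point(p,q)[:5]: print(n,q,np.round(r['at']),round(r['confidence'],2),at_z(p,r['at'],z))
o=telemetry.get_obs();print(o['time'],o['eef_pos'],o['tool_rot'],o['width'])
E
```

```text
top walnut_cradle [356. 220.] 0.93 [ 0.544 -0.12   0.   ]
top walnut_cradle [466. 271.] 0.8 [ 0.427 -0.367  0.   ]
top walnut_cradle [379. 314.] 0.78 [ 0.333 -0.169  0.   ]
top walnut_peg [392. 236.] 0.97 [ 0.504 -0.194  0.055]
top walnut_peg [410. 339.] 0.67 [ 0.281 -0.232  0.055]
top walnut_peg [508. 280.] 0.61 [ 0.406 -0.445  0.055]
top white_peg [220. 264.] 0.58 [0.445 0.179 0.055]
scene walnut_cradle [319. 293.] 0.95 [ 0.553 -0.109  0.   ]
scene walnut_cradle [224. 264.] 0.78 [ 0.326 -0.171  0.   ]
scene walnut_cradle [186. 331.] 0.69 [ 0.434 -0.373 -0.   ]
scene walnut_peg [191. 246.] 0.83 [ 0.282 -0.222  0.055]
scene walnut_peg [141. 318.] 0.71 [ 0.396 -0.445  0.055]
scene walnut_peg [274. 281.] 0.57 [ 0.503 -0.195  0.055]
scene white_peg [359. 202.] 0.78 [0.442 0.176 0.055]
0.4 [0.285 0.639 0.181] [-0.655 -3.073  0.   ] 0.09106701811729927
```

View pics/top1.png

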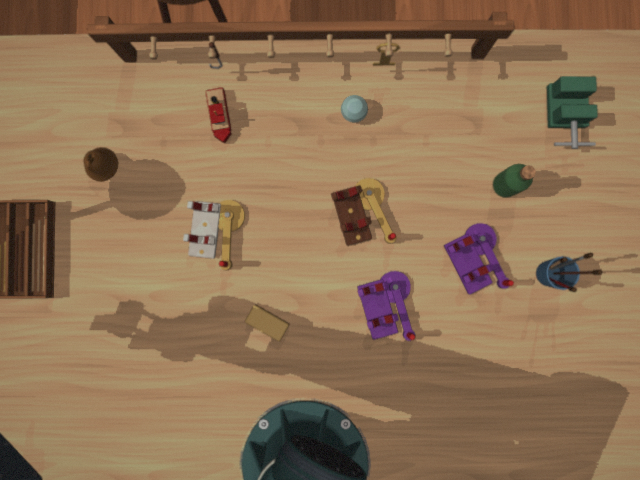

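View pics/scene1.png

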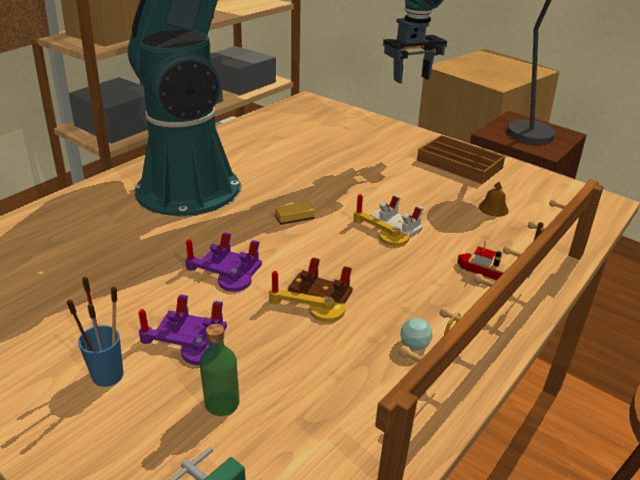

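Candidates (top picture): dark brown cradle (356,220), purple ones (466,271) and (379,314), white (205,230). Only the brown one with the brass leg, peg at (392,236), fits "dark walnut"; the purple ones are excluded. I'll confirm this in a crop and measure the disc and bar.

Run:
```python
from h import *
np.set_printoptions(precision=4,suppress=True)
p=capture('top'); s=capture('scene')
cv2.imwrite('pics/crop1.png',cv2.resize(p['img'][160:260,310:420,::-1],None,fx=5,fy=5,interpolation=cv2.INTER_CUBIC))
for q in('walnut_cradle','walnut_leg'):
    for r in models.regions_of(p,q)[:3]: print(q,np.round(r['at']),r['confidence'],r['pixels'].sum())
hsv=cv2.cvtColor(p['img'],cv2.COLOR_RGB2HSV).astype(int)
b=(hsv[...,0]>=18)&(hsv[...,0]<=30)&(hsv[...,1]>140)
m=np.zeros_like(b);m[165:255,320:410]=b[165:255,320:410]
v,u=np.nonzero(m)
W=np.array([by_depth(p,(x,y)) for x,y in zip(u,v)])
print(len(W)); 
bar=W[(W[:,2]>.018)&(W[:,2]<.034)];disc=W[(W[:,2]>.004)&(W[:,2]<.017)]
for n,a in(('bar',bar),('disc',disc)): print(n,len(a),a.mean(0),a.min(0),a.max(0))
c,ev,vec=cv2.PCACompute2(bar[:,:2].astype(np.float32),None); print(c,vec[0],np.degrees(np.arctan2(vec[0,1],vec[0,0])))
# walnut plank: dark brown pixels near z=.014
m2=(hsv[...,2]<130)&((hsv[...,0]<18)|(hsv[...,0]>170)); 
pts=[];
for y in range(165,255):
  for x in range(320,400):
    if m2[y,x]:
      w=by_depth(p,(x,y))
      if .009<w[2]<.02: pts.append(w[:2])
pts=np.array(pts,np.float32);print(len(pts),cv2.minAreaRect(pts))
```

```text
walnut_cradle [474. 256.] 0.88 2684
walnut_cradle [387. 300.] 0.86 2511
walnut_cradle [363. 208.] 0.81 2631
walnut_leg [493. 261.] 0.89 608
walnut_leg [403. 309.] 0.85 587
walnut_leg [381. 210.] 0.73 523
432
bar 211 [ 0.5596 -0.1664  0.0259] [ 0.4938 -0.2016  0.0184] [ 0.6148 -0.1048  0.0329]
disc 209 [ 0.5976 -0.1528  0.0107] [ 0.4999 -0.1801  0.0044] [ 0.6348 -0.1027  0.017 ]Traceback (most recent call last):
  File "<stdin>", line 15, in <module>
IndexError: index 1 is out of bounds for axis 1 with size 1
```

View pics/crop1.png

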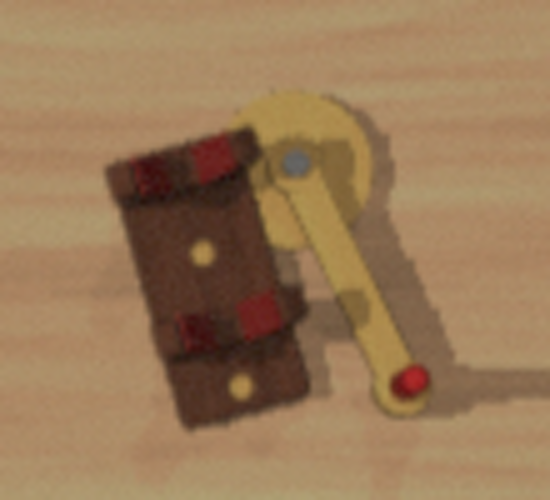

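The crop shows the brown cradle with its brass leg: pivot at about pixel (368.5,192), red peg at about (392,236), and saddles left of the leg. It matches the walnut description. Next, the exact geometry.

Run:
```python
from h import *
np.set_printoptions(precision=4,suppress=True)
p=capture('top')
pv=at_z(p,(310+295/5-.5,160+162/5-.5),.028)
pk=np.array([.5035,-.1945]); d=pk-pv[:2]
print('pivot',pv,'len',np.hypot(*d),'leg dir deg',np.degrees(np.arctan2(d[1],d[0])))
e=[at_z(p,(310+a/5-.5,160+b/5-.5),.014)[:2] for a,b in((118,200),(185,430),(310,385))]
f=e[0]-e[1]; print('yaw',np.degrees(np.arctan2(f[1],f[0])),'w',np.hypot(*(e[2]-e[1])))
y=np.arctan2(f[1],f[0])
for a in np.r_[np.arctan2(d[1],d[0])-(y-np.pi),.4,.7,1,1.3,1.57]:
    th=y-np.pi+a; print(round(a,3),pv[:2]+.11*np.array([np.cos(th),np.sin(th)]), 'tangent deg',np.degrees(th)+90)
import scipy.spatial.transform as T
o=telemetry.get_obs();print(T.Rotation.from_rotvec(o['tool_rot']).as_matrix(), o['eef_pos'],o['time'])
```

```text
pivot [ 0.6035 -0.1459  0.028 ] len 0.11123789474811244 leg dir deg -154.0654576113595
yaw 15.832914198399013 w 0.05938403180286313
0.176 [ 0.5046 -0.194 ] tangent deg -64.0654576113595
0.4 [ 0.5177 -0.2147] tangent deg -51.24877399636807
0.7 [ 0.5419 -0.237 ] tangent deg -34.060040142443384
1.0 [ 0.5716 -0.2511] tangent deg -16.871306288518667
1.3 [ 0.6041 -0.2558] tangent deg 0.31742756540603523
1.57 [ 0.6335 -0.2517] tangent deg 15.787288033938268
[[-0.9132  0.4076  0.    ]
 [ 0.4076  0.9132  0.    ]
 [-0.      0.     -1.    ]] [0.2853 0.6392 0.1815] 0.65
```

Call:
carry_out --pt "0 0.025 -0.04 0 0 0 -8" --pt "0 0.025 -0.04 0 0 0 -8" --pt "0 0.025 -0.04 0 0 0 -8" --pt "0 0.025 -0.04 0 0 0 -8" --pt "0 0.025 -0.04 0 0 0 -8"

```text
time: 1.27
eef_pos: [0.411, 0.438, 0.1817]
tool_rot: [1.672, 2.66, 0.001]
contact_force: [-0.9, 1.0, 0.8]
width: 0.0914
finger_force: 0.0
```

Call:
carry_out --pt "0 0.025 -0.04 0 0 0 -8" --pt "0 0.025 -0.04 0 0 0 -8" --pt "0 0.025 -0.04 0 0 0 -8" --pt "0 0.025 -0.04 0 0 0 -8" --pt "0 0.025 -0.04 0 0 0 -8"

```text
time: 1.9
eef_pos: [0.5361, 0.2379, 0.1817]
tool_rot: [2.481, 1.927, 0.001]
contact_force: [0.4, -0.5, 0.3]
width: 0.0911
finger_force: 0.0
```

Call:
carry_out --pt "0 -0.003 -0.043 0 0 0 -5" --pt "0 -0.003 -0.043 0 0 0 -5" --pt "0 -0.003 -0.043 0 0 0 -5" --pt "0 -0.003 -0.043 0 0 0 -5" --pt "0 -0.003 -0.043 0 0 0 -5"

```text
time: 2.52
eef_pos: [0.5202, 0.0229, 0.1817]
tool_rot: [2.838, 1.347, 0.001]
contact_force: [0.1, 0.7, 0.8]
width: 0.0915
finger_force: 0.0
```

Call:
carry_out --pt "0.3 -0.003 -0.043 0 0 0 -5" --pt "0.5 -0.003 -0.043 0 0 0 -5" --pt "0.5 -0.003 -0.043 0 0 0 -5" --pt "0.5 -0.003 -0.043 0 0 0 -5" --pt "0.5 -0.003 -0.043 0 0 0 -5"

```text
time: 3.15
eef_pos: [0.5052, -0.1922, 0.1818]
tool_rot: [3.062, 0.701, 0.001]
contact_force: [0.6, 0.3, 0.5]
width: 0.0465
finger_force: 0.0
```

Call:
carry_out --pt "0.5 -0.001 -0.002 -0.03 0 0 0" --pt "0.5 0 0 -0.03 0 0 0" --pt "0.5 0 0 -0.03 0 0 0" --pt "0.5 0 0 -0.03 0 0 0" --pt "0.5 0 0 -0.023 0 0 0"

```text
time: 3.78
eef_pos: [0.504, -0.1927, 0.0374]
tool_rot: [-3.061, -0.705, 0.001]
contact_force: [0.1, 0.2, 0.8]
width: 0.0456
finger_force: 0.0
```

Run:
```python
from h import *
p=capture('scene'); q=capture('top')
a=cv2.resize(p['img'][220:340,230:390,::-1],(400,300),interpolation=cv2.INTER_CUBIC)
b=cv2.resize(q['img'][160:280,310:470,::-1],(400,300),interpolation=cv2.INTER_CUBIC)
cv2.imwrite('pics/c2.png',np.hstack([a,b]))
for c in(p,q):print([(np.round(r['at']),r['confidence'],at_z(c,r['at'],.055)) for r in models.spot_point(c,'walnut_peg')])
o=telemetry.get_obs();print(o['eef_pos'],o['contact_force'])
```

```text
[(array([142., 317.]), 0.85, array([ 0.39399235, -0.44111099,  0.055     ])), (array([193., 247.]), 0.78, array([ 0.28863782, -0.22107254,  0.055     ])), (array([272., 281.]), 0.76, array([ 0.50151749, -0.1981201 ,  0.055     ]))]
[(array([507., 282.]), 0.75, array([ 0.40184125, -0.44186614,  0.055     ]))]
[ 0.50442511 -0.19282467  0.0388711 ] [ 0.30063848 -0.47650036  1.01261604]
```

View pics/c2.png

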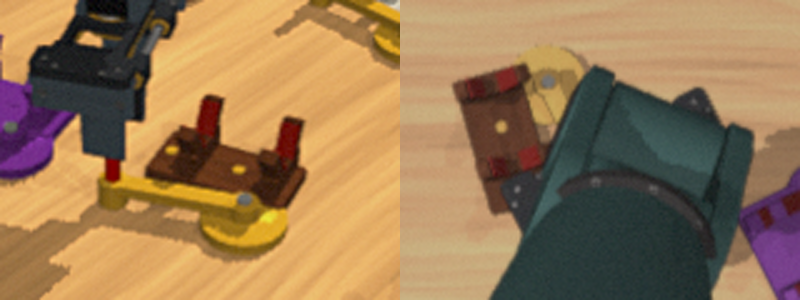

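The fingers straddle the walnut peg (left crop, 113,170). I'll narrow to a loose 23 mm cage and swing it along the arc.

Call:
carry_out --pt "0.75 0 0 0 0 0 0" --pt "0.75 0 0 0 0 0 0" --pt "0.75 0.0077 -0.0133 0 0 0 8" --pt "0.75 0.0095 -0.0121 0 0 0 8" --pt "0.75 0.011 -0.0107 0 0 0 8"

```text
time: 4.6
eef_pos: [0.5326, -0.2291, 0.0389]
tool_rot: [-2.845, -1.333, 0.0]
contact_force: [-1.0, 3.0, -0.1]
width: 0.0228
finger_force: 1.1
```

Call:
carry_out --pt "0.75 0.0124 -0.009 0 0 0 8" --pt "0.75 0.0136 -0.0072 0 0 0 8" --pt "0.75 0.0144 -0.0053 0 0 0 8" --pt "0.75 0 0 0 0 0 0" --pt "0.75 0 0 0 0 0 0"

```text
time: 5.22
eef_pos: [0.5725, -0.2502, 0.0387]
tool_rot: [-2.513, -1.886, 0.0]
contact_force: [-0.4, 0.1, 1.3]
width: 0.0228
finger_force: 0.4
```

Call:
carry_out --pt "0.75 0.015 -0.0032 0 0 0 8" --pt "0.75 0.0153 -0.0011 0 0 0 8" --pt "0.75 0.0153 0.0011 0 0 0 8" --pt "0.75 0.015 0.0032 0 0 0 8" --pt "0.75 0.004 0.001 0 0 0 0"

```text
time: 5.85
eef_pos: [0.6368, -0.2492, 0.0384]
tool_rot: [-1.893, -2.505, 0.002]
contact_force: [-10.2, -6.6, 3.9]
width: 0.0228
finger_force: 6.4
```

Call:
carry_out --pt "0.75 0 0 0 0 0 0" --pt "0.5 0 0 0 0 0 0" --pt "0.5 0 0 0 0 0 0" --pt "0.5 0 0 0 0 0 0" --pt "0.5 0 0 0 0 0 0"

```text
time: 6.48
eef_pos: [0.6375, -0.2493, 0.0385]
tool_rot: [1.892, 2.508, 0.0]
contact_force: [-0.6, -0.1, -0.6]
width: 0.046
finger_force: 0.0
```

Stop reached (force rose to about 12 N) and the fingers are free. Lifting and backing off to the left.

Call:
carry_out --pt "0.5 0 0 0.03 0 0 0" --pt "0.5 0 0 0.03 0 0 0" --pt "0.5 0 0 0.035 0 0 0" --pt "0.5 0 0 0.035 0 0 0" --pt "0.5 0 0 0.02 0 0 0"

```text
time: 7.1
eef_pos: [0.638, -0.2496, 0.1904]
tool_rot: [1.891, 2.506, 0.001]
contact_force: [0.1, 0.1, 0.2]
width: 0.046
finger_force: 0.0
```

Call:
carry_out --pt "0.5 -0.01 0.05 0 0 0 0" --pt "0.5 -0.01 0.05 0 0 0 0" --pt "0.5 -0.01 0.05 0 0 0 0" --pt "0.5 -0.01 0.05 0 0 0 0" --pt "0.5 -0.01 0.05 0 0 0 0"

```text
time: 7.72
eef_pos: [0.5867, 0.0022, 0.1881]
tool_rot: [-1.892, -2.507, 0.001]
contact_force: [0.9, -0.2, -0.2]
width: 0.0455
finger_force: 0.0
```

Call:
carry_out --pt "0.5 -0.01 0.05 0 0 0 0" --pt "0.5 -0.01 0.05 0 0 0 0" --pt "0.5 -0.01 0.05 0 0 0 0" --pt "0.5 0 0 0 0 0 0" --pt "0.5 0 0 0 0 0 0"

```text
time: 8.35
eef_pos: [0.5574, 0.1504, 0.1882]
tool_rot: [-1.891, -2.508, 0.001]
contact_force: [0.2, -0.2, 0.3]
width: 0.0456
finger_force: 0.0
```

Run:
```python
from h import *
p=capture('top'); save(p,'top3.png'); s=capture('scene')
for c in(p,s):
  for k in('walnut_peg','white_peg'):
    for r in models.spot_point(c,k): print(k,np.round(r['at']),round(r['confidence'],2),at_z(c,r['at'],.055).round(4))
o=telemetry.get_obs();print(o['time'],o['eef_pos'],o['contact_force'])
```

```text
walnut_peg [507. 282.] 0.84 [ 0.4016 -0.4421  0.055 ]
walnut_peg [411. 339.] 0.82 [ 0.2807 -0.2324  0.055 ]
walnut_peg [417. 177.] 0.76 [ 0.6325 -0.2498  0.055 ]
walnut_peg [303. 320.] 0.97 [ 0.6249 -0.2477  0.055 ]
walnut_peg [190. 243.] 0.94 [ 0.2738 -0.2165  0.055 ]
walnut_peg [142. 318.] 0.89 [ 0.3967 -0.4437  0.055 ]
white_peg [359. 199.] 0.77 [0.4358 0.1873 0.055 ]
8.65 [0.55766465 0.14988009 0.18845191] [-0.20363572 -0.33896645  0.32535926]
```

View pics/top3.png

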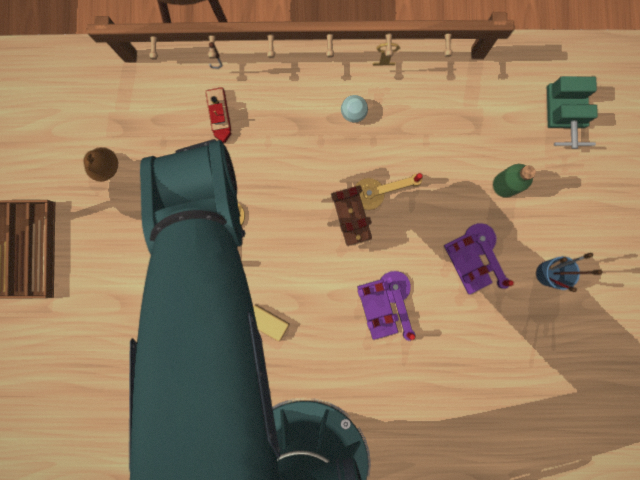

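The picture shows the walnut leg pointing perpendicular to the plank, with its peg at (417,177). That is (0.632,-0.250), matching the predicted stop at (0.6335,-0.252). The arm is clear of everything.

```bash
python3 -c "
from h import *
print(workorder.hand_in())"
```

```text
the job is handed in; nothing more can be done
None
```

The walnut cradle's brass leg is swung out to its end stop and let go, the white cradle's leg was not touched, and the job is handed in at about 9 s of the 35 s allowed; no verdict came back.

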